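Snap the brush box shut

TASK

The lid of the red brush box is on, but its four rim sections (front, back, left and right) still stand up. Press down on every section until all four have clicked fully shut, then draw the hand clear. Do not pick up or tip the box or push it out of place, keep off the clear window, press firmly but never with crushing force, and leave everything else on the counter where it is.

Things in the scene. Friction and masses are not known exactly. Their poses are not given: they have to be found in the camera images.
- brush_box: Dark red plastic tub with a cream snap lid, loose, 0.5 to 0.85 kg, 120 (x) by 180 (y) mm over the lid, top of the shut lid 45 mm above the counter. Origin: centre of its underside; z up, y along its long side; front is its -x side, left +y. Lid: clear window in the middle, four fixed cream corners, four hinged rim sections. Pressing a section straight down does not tip it.
- window: The thin clear window in the middle of the lid, 52 by 112 mm, through which small brushes are seen; it lies 5 mm below the top of the shut lid, origin at the centre of its underside (38 mm above the box's underside), axes as the box. Not to be pressed.
- front (a joint): Angle of the front rim section (-x side), rad: 0 standing up (26 degrees, outer edge 11 mm above flush), 0.45 shut, flush; starts at about 0. A snap: resists at once (about 6 N straight down at the press point, more nearer the hinge) until about half-way, then clicks, pulls itself fully shut and stays; let go sooner it springs up again. Once shut it is on a hard stop.
- front_press (a point): Press point on top of the front section, half-way along; moves with it: 45 mm above the counter when shut, about 53 mm standing up. The section is 119 mm long and 26 mm wide, hinged along its inner edge, 33 mm -x of the box's centre and level with the shut lid's top; the point lies 19 mm out from the hinge, just inside a thin dark red line.
- back (a joint): Angle of the back rim section (+x side), rad: 0 standing up (26 degrees, outer edge 11 mm above flush), 0.45 shut, flush; starts at about 0. A snap: resists at once (about 6 N straight down at the press point, more nearer the hinge) until about half-way, then clicks, pulls itself fully shut and stays; let go sooner it springs up again. Once shut it is on a hard stop.
- back_press (a point): Press point on top of the back section, half-way along; moves with it: 45 mm above the counter when shut, about 53 mm standing up. The section is 119 mm long and 26 mm wide, hinged along its inner edge, 33 mm +x of the box's centre and level with the shut lid's top; the point lies 19 mm out from the hinge, just inside a thin dark red line.
- left (a joint): Angle of the left rim section (+y side), rad: 0 standing up (26 degrees, outer edge 11 mm above flush), 0.45 shut, flush; starts at about 0. A snap: resists at once (about 6 N straight down at the press point, more nearer the hinge) until about half-way, then clicks, pulls itself fully shut and stays; let go sooner it springs up again. Once shut it is on a hard stop.
- left_press (a point): Press point on top of the left section, half-way along; moves with it: 45 mm above the counter when shut, about 53 mm standing up. The section is 59 mm long and 26 mm wide, hinged along its inner edge, 63 mm +y of the box's centre and level with the shut lid's top; the point lies 19 mm out from the hinge, just inside a thin dark red line.
- right (a joint): Angle of the right rim section (-y side), rad: 0 standing up (26 degrees, outer edge 11 mm above flush), 0.45 shut, flush; starts at about 0. A snap: resists at once (about 6 N straight down at the press point, more nearer the hinge) until about half-way, then clicks, pulls itself fully shut and stays; let go sooner it springs up again. Once shut it is on a hard stop.
- right_press (a point): Press point on top of the right section, half-way along; moves with it: 45 mm above the counter when shut, about 53 mm standing up. The section is 59 mm long and 26 mm wide, hinged along its inner edge, 63 mm -y of the box's centre and level with the shut lid's top; the point lies 19 mm out from the hinge, just inside a thin dark red line.
- seal: Green stone seal, 26 by 26 mm, 63 mm high, upright, beside the left end of the box, its centre 15 to 17 cm from the box's centre. Bystander, loose; origin at its underside's centre.
- ink_bottle: Small round dark ink jar, 42 mm wide, 68 mm high, behind the back of the box, its centre 13 to 15 cm from the box's centre line. Bystander, loose; origin at its underside's centre.
- paperweight: Brass bar, 150 by 26 mm, 18 mm high (27 mm at its central bead), beyond the right end of the box, its centre 15 to 17 cm from the box's centre. Bystander, loose; origin at its underside's centre.
- loose_brush: Writing brush lying before the front of the box, about 196 mm long, 12 mm thick, along the front. Bystander, loose; origin at its underside's centre.
- inkstone: Dark stone slab with a raised rim, 120 by 85 mm, 26 mm high, well to the left. Bystander, loose; origin at its underside's centre.
- brush_pot: Blue ceramic pot, 84 mm wide, 120 mm high, brushes standing in it up to about 240 mm, far to the left. Bystander, loose; origin at its underside's centre.
- dish: White bowl, 90 mm wide, 30 mm high, far to the right. Bystander, loose; origin at its underside's centre.
Not all that is in view belongs to the job. Of the things that look like the brush_box, take the one that is nearest to the robot's base at the start.

How it is judged (in metres and radians):
At the end, for the whole second after the job is handed in: All four rim sections are shut (joint above 0.40 of 0.45 rad), and the box stands at rest, level within 0.05 rad and within 30 mm of where it was (value of joint each of front, back, left, right above 0.4 rad and distance of brush_box from where it was at the start of the episode below 0.03 m and angle between brush_box's own z axis and vertical below 0.05 rad and linear speed of brush_box below 0.01 m/s); the robot touches nothing.
It fails at once if the box is lifted, tipped or pushed more than 30 mm (height (world z) of brush_box above 0.012 m or angle between brush_box's own z axis and vertical above 0.15 rad or distance of brush_box from where it was at the start of the episode above 0.03 m).
It fails at once if the clear window is pressed (more than 8 N) (contact force between window and anything else above 8 N).
It fails at once if the box is pressed with crushing force (more than 60 N) (contact force between brush_box and the arm above 60 N or contact force between brush_box and the fingers above 60 N).
It fails at once if a bystander is moved more than 25 mm (distance of any of seal, ink_bottle, paperweight, loose_brush, inkstone, brush_pot, dish from where it was at the start of the episode above 0.025 m).
It also fails if it takes over 48 s, if anything falls off the work surface, if the arm or the gripper's body presses on something with over 40 N, if the wrist force passes 120 N, or if a joint passes its speed limit or range.

ROBOT

A 6-joint arm with a two-finger parallel gripper is mounted at the origin on the work surface. World frame = base frame: x ahead of the robot, y to its left, z up, the work surface at z = 0. Lengths are in m, angles in degrees, forces in N, time in s.
With the tool pointing down it reaches from about 0.325 to 0.875 m from the base axis. Payload 4.4 kg.
Tool frame: the origin (TCP) lies on the centre line of the jaws, within the pads' length; the fingertips stand 14 mm ahead of it and the grasp point (between the pads) lies 5 mm behind it (tip_extent is the distance from the TCP to the fingertips, in m); z points along the fingers, y is the direction in which the jaws open and shut (so a half turn about z gives the same grasp; the last joint's range is limited). The gripper opens to 85 mm and grips with 20 to 120 N. Pads are 22 mm wide; open, the fingers measure 114 mm over their backs; the gripper's body (76 mm by 85 mm) begins 54 mm behind the grasp point. The pads swing forward as they close: fully open they stand 13 mm farther back than shut.
Start: joints at [-84.253, 11.837, 88.321, -0, 79.842, -8.623], TCP at [0.143, -0.557, 0.245] pointing down, gripper open.
Joint ranges: [-156.59, 156.59], [-49.26, 127.26], [12.9, 141.05], [-63.56, 243.56], [4.71, 150.69], [-161.64, 161.64]. Speed limits (degrees/s): [159.86, 159.86, 180, 180, 180, 180].

INTERFACE

Orientations are given as [roll, pitch, yaw] about the fixed x, y, z axes, in that order (R = Rz(yaw) Ry(pitch) Rx(roll)).
In Python, from station import observe, grab_frame, hand_in, look_for, tip_extent gives the robot as it stands.
- The arm moves only by the tool servo_tool, never from a script. Its argument "deltas" is a list of rows, each an object of numbers: "tx", "ty", "tz": the shift along the tool's x, y, z in m; "spin": the turn about the tool's z in degrees. In form: [{"tx": .., "ty": .., "tz": .., "spin": ..}, ...]. A call has exactly 5 rows; each row is the pose to reach, as a shift and turn from the pose commanded when the call began, along the tool's axes at that moment; what a row does not reach only later rows make up. A row lasts 1/10 s, in which the tool goes at most 50 mm and 8.59 degrees, less where a joint would pass 70% of its speed; a pose out of reach is approached as far as the arm can. A call with a gripper value outside its range is refused whole. "gripper" is the finger opening in m, from 0 to 0.0854, set as the call begins (left out, the last holds). The fingers move at their own pace and stop on an object; "newtons" is the grip in N (left out, the last holds). Time passes only in rows, so rows that repeat a pose let the fingers close, or fill a call up. It gives the time, the measured TCP pose, the force and the opening at its end, in the units of the state.
- observe(): the state, without advancing time (a new reading comes with each control period).
- grab_frame(name): name is "scene" or "top" or "wrist"; returns a dict with "img" (420x560x3 uint8, red, green, blue), "fx", "fy", "cx", "cy" (pixels), "rvec" (rotation vector, rad) and "tvec" (3), from world to camera coordinates, as OpenCV has them. Camera axes: x right, y down, z forward; pixel columns grow to the right and rows downward; lengths in m; the calibration is good to about 2 mm. A picture is of the moment at which its call begins. There is no depth.
- hand_in(): hands the job in, once; it reports no verdict.
Trained networks look in a picture, given as the dict that the camera call returned (one of the last four; its "shot" number tells which), for a name from the list of things; names that differ only in an ending like _2 or _b are one class to them, and where a whole thing is asked for, a point or a joint stands for the part that bears it (a point fixed in the world has none). Each returns a list of dicts, best first, with "conf" (0 to 1); they miss things now and then, are a little off and sometimes report something else, mostly with a low value. They report only what shows in the picture. A call takes as long as a camera call. They do not tell look-alikes from the thing itself.
- look_for(thing, picture): "centre" ([column, row] in pixels, amid what is visible of it).
The state is a dict: "t": time; "joints": joint angles; "joint_velocities": joint speeds; "joint_efforts": joint torques, N m; "ee_pos": TCP position; "orientation": TCP orientation; "contact_force": force on the tool from outside, world axes, zero at the start; "torque": the same for the moment, N m; "width": opening from 0.0 (shut) to 1.0 (fully open).
Only numpy, scipy, OpenCV 4.12 (cv2) and the standard library are available. Lean on these libraries where they do the work, as an engineer would, in place of code of your own. Each camera call takes 0.05 s, during which the arm holds its last target.

## Working session

There is one attempt and no reset: what is moved stays moved. The work goes in short steps, Python scripts to look and compute and a tool call to move; the robot and the scene stay as the last step left them, time stands still between calls to the robot, and variables do not carry over. Pictures are saved under pics/ and viewed, and the job is handed in when it is done.

Besides the shell and the picture viewer there is one more tool, called after "Call:" in YAML: its name, and indented under it one key for each argument. servo_tool: Moves the arm, as the interface text tells. Its arguments: {"type":"object","properties":{"deltas":{"type":"array"},"gripper":{"type":"number"},"newtons":{"type":"number"}},"required":["deltas"]}

```bash
mkdir -p pics; ls; python3 - <<'E'
from station import *
import cv2
s=observe();print(s)
for n in("scene","top","wrist"):
    f=grab_frame(n);cv2.imwrite(f"pics/{n}0.png",f["img"][:,:,::-1]);print(n,f["fx"],f["cx"],f["cy"],f["rvec"],f["tvec"])
    print(look_for("brush_box",f))
E
```

```text
pics
{'t': 0.0, 'joints': array([-8.42516355e+01,  1.18864306e+01,  8.84055536e+01,  2.88153492e-04,
        7.98422198e+01, -8.62236736e+00]), 'joint_velocities': array([ 0.039141  ,  0.05579156, -0.04848968,  0.06222836, -0.01727197,
       -0.04790259]), 'joint_efforts': array([-8.38562100e-04, -3.83035970e+01, -2.91596407e+01, -1.67402445e-04,
        1.05897087e-02,  3.63774845e-06]), 'ee_pos': array([ 0.14263459, -0.55627025,  0.24409787]), 'orientation': array([-1.79867355e+02, -2.04003479e-02,  1.43706571e+01]), 'contact_force': array([0.33381915, 0.48814432, 0.24297228]), 'torque': array([ 0.06706952, -0.02296726, -0.00301572]), 'width': 0.999873845782186}
scene 447.13560070381203 282.51981148461346 205.24322703930426 [ 2.21755493  1.11903614 -0.39762042] [-0.3009622  -0.28981538  1.59213286]
[{'centre': [357.4, 197.9], 'conf': 0.98}, {'centre': [79.1, 270.2], 'conf': 0.97}, {'centre': [274.6, 227.1], 'conf': 0.91}]
top 410.79651056352054 279.7031130157475 201.48092564079835 [ 2.15440754 -2.10891203  0.19228048] [-0.04829664  0.55599432  1.39731099]
[{'centre': [210.4, 186.0], 'conf': 0.75}, {'centre': [427.9, 259.7], 'conf': 0.68}, {'centre': [284.9, 209.3], 'conf': 0.57}]
wrist 317.2290502324001 282.9003384716061 209.15514558895777 [-2.30129078  1.78685189  0.2492302 ] [-0.57443306 -0.03440595  0.37724561]
[{'centre': [353.1, 25.4], 'conf': 0.82}]
```

View pics/top0.png

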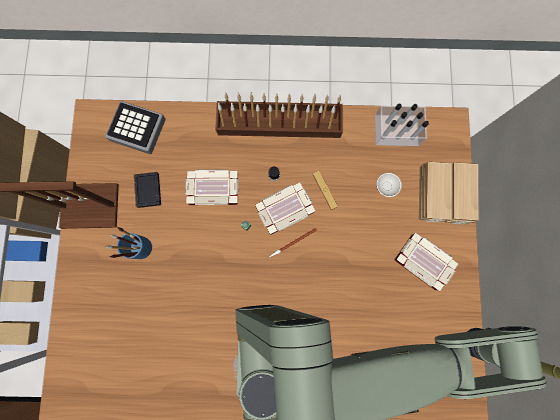

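View pics/scene0.png

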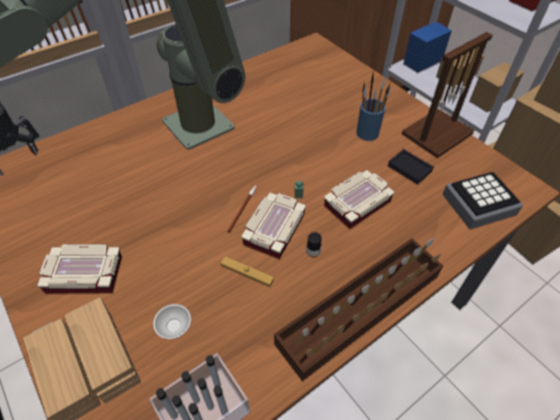

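View pics/wrist0.png

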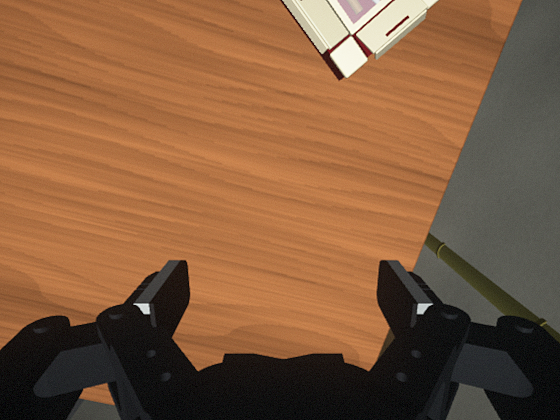

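Candidates in the top view are boxes at (210,186), (285,209) and (428,260). I'll work out their distances from the base and enlarge a crop of each.

```bash
cat > h.py <<'E'
import numpy as np,cv2
def ray(f,uv,z):
    R=cv2.Rodrigues(np.array(f["rvec"]))[0];t=np.array(f["tvec"]).ravel()
    K=np.array([[f["fx"],0,f["cx"]],[0,f["fy"],f["cy"]],[0,0,1]])
    d=R.T@np.linalg.inv(K)@np.array([uv[0],uv[1],1.]);c=-R.T@t
    return c+d*(z-c[2])/d[2]
def proj(f,P):
    K=np.array([[f["fx"],0,f["cx"]],[0,f["fy"],f["cy"]],[0,0,1.]])
    return cv2.projectPoints(np.array(P,float).reshape(-1,3),np.array(f["rvec"],float),np.array(f["tvec"],float),K,None)[0].reshape(-1,2)
E
python3 - <<'E'
from station import *
from h import *
f=grab_frame("top")
for n,z in [("brush_box",.045),("seal",.03),("ink_bottle",.04),("paperweight",.015),("loose_brush",.006),("front",.05),("back",.05),("left",.05),("right",.05)]:
    for d in look_for(n,f):
        p=ray(f,d["centre"],z);print(n,d,p.round(3),np.hypot(*p[:2]).round(3))
g=grab_frame("scene")
for d in look_for("brush_box",g): p=ray(g,d["centre"],.04);print(d,p.round(3),np.hypot(*p[:2]).round(3))
cv2.imwrite("pics/c1.png",cv2.resize(f["img"][160:300,180:460,::-1],None,fx=2.8,fy=2.8,interpolation=cv2.INTER_CUBIC))
E
```

```text
brush_box {'centre': [426.7, 262.2], 'conf': 0.83} [ 0.356 -0.548  0.045] 0.653
brush_box {'centre': [286.9, 209.2], 'conf': 0.76} [ 0.531 -0.062  0.045] 0.534
brush_box {'centre': [210.6, 185.0], 'conf': 0.72} [0.612 0.21  0.045] 0.647
seal {'centre': [242.9, 223.5], 'conf': 0.43} [0.478 0.092 0.03 ] 0.487
ink_bottle {'centre': [271.7, 172.6], 'conf': 0.56} [ 0.663 -0.006  0.04 ] 0.663
paperweight {'centre': [322.9, 188.2], 'conf': 0.81} [ 0.615 -0.192  0.015] 0.645
paperweight {'centre': [281.5, 249.6], 'conf': 0.19} [ 0.391 -0.046  0.015] 0.393
loose_brush {'centre': [296.0, 239.7], 'conf': 0.58} [ 0.427 -0.098  0.006] 0.438
front {'centre': [292.0, 217.3], 'conf': 0.77} [ 0.502 -0.081  0.05 ] 0.508
front {'centre': [211.9, 172.2], 'conf': 0.67} [0.657 0.207 0.05 ] 0.689
front {'centre': [434.2, 245.7], 'conf': 0.67} [ 0.413 -0.574  0.05 ] 0.707
front {'centre': [323.7, 188.4], 'conf': 0.65} [ 0.607 -0.191  0.05 ] 0.637
back {'centre': [275.7, 190.2], 'conf': 0.79} [ 0.597 -0.021  0.05 ] 0.597
back {'centre': [209.6, 201.0], 'conf': 0.7} [0.553 0.21  0.05 ] 0.592
back {'centre': [421.5, 272.9], 'conf': 0.65} [ 0.319 -0.527  0.05 ] 0.616
left {'centre': [444.3, 273.9], 'conf': 0.65} [ 0.318 -0.605  0.05 ] 0.683
left {'centre': [262.7, 216.2], 'conf': 0.58} [0.503 0.022 0.05 ] 0.504
left {'centre': [232.7, 183.3], 'conf': 0.56} [0.618 0.131 0.05 ] 0.632
right {'centre': [409.1, 249.1], 'conf': 0.68} [ 0.399 -0.487  0.05 ] 0.63
right {'centre': [307.6, 197.5], 'conf': 0.59} [ 0.573 -0.134  0.05 ] 0.589
right {'centre': [246.5, 227.0], 'conf': 0.22} [0.464 0.077 0.05 ] 0.47
{'centre': [274.8, 227.1], 'conf': 0.83} [ 0.56  -0.068  0.04 ] 0.564
{'centre': [358.5, 200.1], 'conf': 0.78} [0.625 0.189 0.04 ] 0.653
{'centre': [79.1, 270.4], 'conf': 0.68} [ 0.375 -0.557  0.04 ] 0.672
{'centre': [241.5, 215.4], 'conf': 0.46} [ 0.47 -0.12  0.04] 0.485
```

View pics/c1.png

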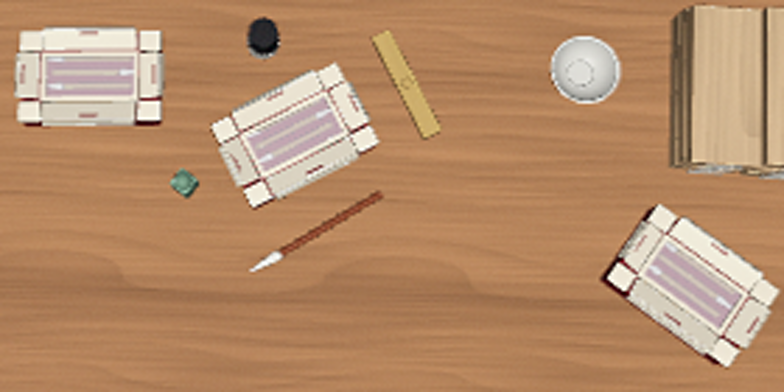

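The middle box (285,209) is the nearest at 0.54 m, against 0.65 m for the other two. The seal, jar, bar and brush lie around it as described. Next I'll bring the wrist camera over it.

```bash
python3 - <<'E'
from station import *
from h import *
print(tip_extent() if callable(tip_extent) else tip_extent)
f=grab_frame("wrist");s=observe()
R=cv2.Rodrigues(np.array(f["rvec"]))[0];c=-R.T@np.array(f["tvec"]).ravel()
print("cam",c,"fwd",R[2],s["ee_pos"],s["orientation"])
y=np.radians(s["orientation"][2]);ex=np.array([np.cos(y),np.sin(y)]);ey=np.array([np.sin(y),-np.cos(y)])
print("cam in tool",(c-s["ee_pos"])[:2]@ex,(c-s["ee_pos"])[:2]@ey)
# target: tcp so image is centred
d=np.array([.54,-.057])-s["ee_pos"][:2];print(d@ex,d@ey)
E
```

```text
0.014
cam [ 0.20994796 -0.53981341  0.37264375] fwd [-0.26422817 -0.06825269 -0.96204212] [ 0.14270079 -0.55702431  0.2452947 ] [1.79999375e+02 3.93198090e-04 1.43717162e+01]
cam in tool 0.06941468081433878 1.923473054724031e-05
0.5089779512093084 -0.3857621315892456
```

Call:
servo_tool:
  deltas:
    - {"tx": 0.031, "ty": -0.026}
    - {"tx": 0.062, "ty": -0.052}
    - {"tx": 0.093, "ty": -0.078}
    - {"tx": 0.124, "ty": -0.104}
    - {"tx": 0.155, "ty": -0.13}
  gripper: 0

```text
schema error: expected keys tx, ty, tz, spin
```

Call:
servo_tool:
  deltas:
    - {"tx": 0.031, "ty": -0.026}
    - {"tx": 0.062, "ty": -0.052}
    - {"tx": 0.093, "ty": -0.078}
    - {"tx": 0.124, "ty": -0.104}
    - {"tx": 0.155, "ty": -0.13}

```text
schema error: expected keys tx, ty, tz, spin
```

Call:
servo_tool:
  deltas:
    - {"tx": 0.031, "ty": -0.026, "spin": -3}
    - {"tx": 0.062, "ty": -0.052, "spin": -6}
    - {"tx": 0.093, "ty": -0.078, "spin": -9}
    - {"tx": 0.13, "ty": -0.11, "spin": -12}
    - {"tx": 0.15, "ty": -0.126, "spin": -12}

```text
schema error: expected keys tx, ty, tz, spin
```

```bash
python3 - <<'E'
from station import *
from h import *
import pickle
f=grab_frame("wrist");s=observe();pickle.dump((f,s),open("w1.pkl","wb"))
print({k:s[k] for k in("t","ee_pos","orientation","contact_force","width")})
for n in ["brush_box","window","front","back","left","right","front_press","back_press","left_press","right_press"]:
    for d in look_for(n,f)[:2]: print(n,d,ray(f,d["centre"],.05).round(4))
cv2.imwrite("pics/w1.png",f["img"][:,:,::-1])
E
```

```text
{'t': 1.0, 'ee_pos': array([ 0.14270764, -0.55703011,  0.24528976]), 'orientation': array([ 1.79998199e+02, -6.86710275e-04,  1.43713533e+01]), 'contact_force': array([-0.35190709, -0.28239401, -0.20622121]), 'width': 1.0004025592721666}
brush_box {'centre': [353.4, 26.7], 'conf': 0.78} [ 0.3042 -0.5821  0.05  ]
window {'centre': [357.2, 7.6], 'conf': 0.83} [ 0.3196 -0.5807  0.05  ]
back {'centre': [319.4, 21.3], 'conf': 0.75} [ 0.3008 -0.5509  0.05  ]
left {'centre': [392.5, 25.2], 'conf': 0.66} [ 0.3142 -0.6161  0.05  ]
back_press {'centre': [317.7, 23.0], 'conf': 0.58} [ 0.2991 -0.5498  0.05  ]
left_press {'centre': [392.5, 25.2], 'conf': 0.79} [ 0.3142 -0.6161  0.05  ]
```

View pics/w1.png

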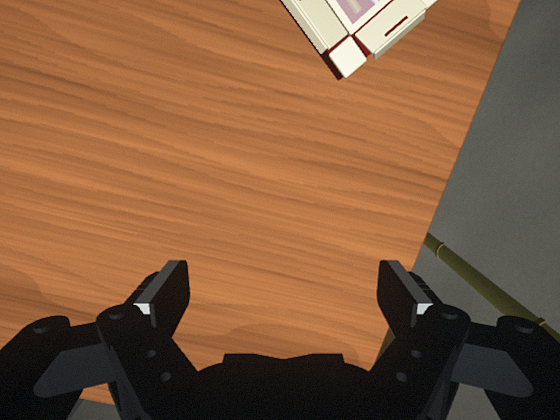

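The moves were refused because every key is required, so the arm has not moved. The view is the same as before, showing only a decoy's corner near (348,60). I'll resend with all the keys.

Call:
servo_tool:
  deltas:
    - {"tx": 0.031, "ty": -0.026, "tz": 0, "spin": 0}
    - {"tx": 0.062, "ty": -0.052, "tz": 0, "spin": 0}
    - {"tx": 0.093, "ty": -0.078, "tz": 0, "spin": 0}
    - {"tx": 0.124, "ty": -0.104, "tz": 0, "spin": 0}
    - {"tx": 0.155, "ty": -0.13, "tz": 0, "spin": 0}
  gripper: 0

```text
t: 2.0
ee_pos: [0.2613, -0.3913, 0.2454]
orientation: [180.0, -0.0, 14.3]
contact_force: [0.4, -0.6, -0.1]
width: 0.142
```

Call:
servo_tool:
  deltas:
    - {"tx": 0.031, "ty": -0.026, "tz": 0, "spin": 0}
    - {"tx": 0.062, "ty": -0.052, "tz": 0, "spin": 0}
    - {"tx": 0.093, "ty": -0.078, "tz": 0, "spin": 0}
    - {"tx": 0.124, "ty": -0.104, "tz": 0, "spin": 0}
    - {"tx": 0.155, "ty": -0.13, "tz": 0, "spin": 0}

```text
t: 2.5
ee_pos: [0.3793, -0.2268, 0.2456]
orientation: [180.0, -0.0, 14.4]
contact_force: [0.5, -0.9, 0.0]
width: -0.0
```

Call:
servo_tool:
  deltas:
    - {"tx": 0.031, "ty": -0.026, "tz": 0, "spin": -3}
    - {"tx": 0.062, "ty": -0.052, "tz": 0, "spin": -6}
    - {"tx": 0.093, "ty": -0.078, "tz": 0, "spin": -9}
    - {"tx": 0.124, "ty": -0.104, "tz": 0, "spin": -12}
    - {"tx": 0.15, "ty": -0.126, "tz": 0, "spin": -12}

```text
t: 3.0
ee_pos: [0.4935, -0.0671, 0.2455]
orientation: [180.0, -0.0, 26.5]
contact_force: [0.8, -0.9, 0.3]
width: -0.003
```

```bash
python3 - <<'E'
from station import *
from h import *
import pickle
f=grab_frame("wrist");s=observe();pickle.dump((f,s),open("w1.pkl","wb"))
print({k:s[k] for k in("t","ee_pos","orientation","contact_force","width")})
for n in ["window","front","back","left","right"]:
    for d in look_for(n,f)[:2]: print(n,d,ray(f,d["centre"],.05).round(4))
cv2.imwrite("pics/w2.png",f["img"][:,:,::-1])
E
```

```text
{'t': 3.05, 'ee_pos': array([ 0.49572658, -0.06354625,  0.24565808]), 'orientation': array([-179.89929731,   -0.28094332,   26.60107567]), 'contact_force': array([ 1.14088124,  1.66901085, -0.02142483]), 'width': -0.0017596679355462075}
window {'centre': [295.2, 141.6], 'conf': 0.67} [ 0.5421 -0.057   0.05  ]
front {'centre': [295.8, 188.9], 'conf': 0.87} [ 0.4994 -0.0794  0.05  ]
back {'centre': [84.7, 11.5], 'conf': 0.83} [0.5599 0.1646 0.05  ]
back {'centre': [292.9, 94.9], 'conf': 0.62} [ 0.5802 -0.035   0.05  ]
left {'centre': [216.7, 142.7], 'conf': 0.71} [0.5062 0.0127 0.05  ]
left {'centre': [143.9, 5.0], 'conf': 0.6} [0.5885 0.1187 0.05  ]
right {'centre': [368.7, 141.0], 'conf': 0.7} [ 0.5752 -0.1224  0.05  ]
```

View pics/w2.png

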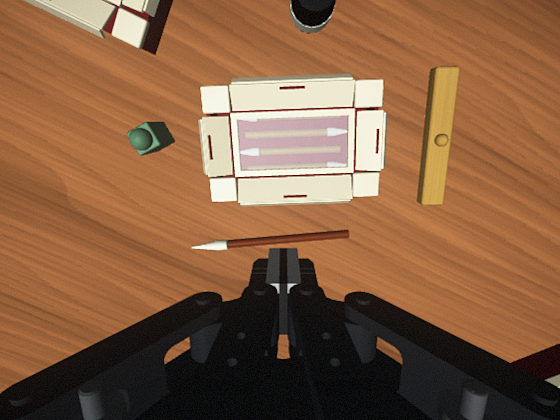

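```bash
python3 - <<'E'
from h import *
import pickle
f,s=pickle.load(open("w1.pkl","rb"))
cv2.imwrite("pics/w3.png",cv2.resize(f["img"][65:215,190:394,::-1],None,fx=3.9,fy=3.9,interpolation=cv2.INTER_CUBIC))
E
```

```text
(no output)
```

View pics/w3.png

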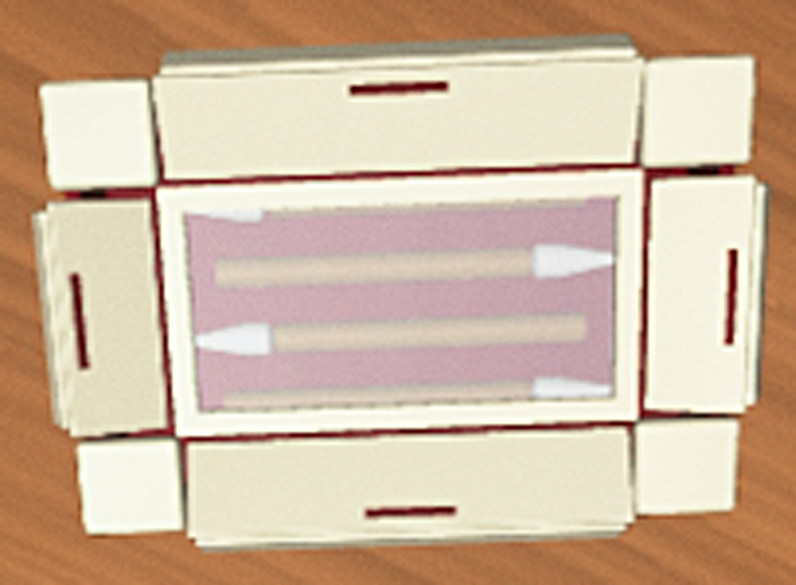

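```bash
python3 - <<'E'
from h import *
from scipy.optimize import least_squares
import pickle
f,s=pickle.load(open("w1.pkl","rb"))
c=np.array([(40,84),(754,57),(87,535),(735,511), (161,184),(643,170),(180,437),(638,418)],float)/3.9+[190,65]
m=np.array([(60,90),(60,-90),(-60,90),(-60,-90),(33,63),(33,-63),(-33,63),(-33,-63)])/1e3
def W(p,q,z=.045):
    a=p[2];R=np.array([[np.cos(a),-np.sin(a)],[np.sin(a),np.cos(a)]])
    return np.c_[q@R.T+p[:2],np.full(len(q),z)]
r=least_squares(lambda p:(proj(f,W(p,m))-c).ravel(),[.54,-.057,.45])
p=r.x;print(p,np.degrees(p[2]));print(r.fun.reshape(-1,2).round(1))
print({n:W(p,np.array([q]))[0].round(4) for n,q in dict(front=(-.052,0),back=(.052,0),left=(0,.082),right=(0,-.082)).items()})
# red lines at ~
pr=np.array([(398,88),(410,512),(80,320),(732,296)])/3.9+[190,65]
for u in pr:
    w=ray(f,u,.0545)[:2]-p[:2];a=p[2];print((w@[np.cos(a),np.sin(a)]).round(4),(w@[-np.sin(a),np.cos(a)]).round(4))
np.save("pose.npy",p)
E
```

```text
[ 0.53900547 -0.05699393  0.49838204] 28.555187277768862
[[-1.4 -2.2]
 [ 2.2 -2.6]
 [-1.2  2.1]
 [ 1.3  2.2]
 [-2.2  0.3]
 [ 1.8 -1. ]
 [-1.9  1.4]
 [ 1.4  1.8]]
{'front': array([ 0.4933, -0.0819,  0.045 ]), 'back': array([ 0.5847, -0.0321,  0.045 ]), 'left': array([0.4998, 0.015 , 0.045 ]), 'right': array([ 0.5782, -0.129 ,  0.045 ])}
0.053 0.0004
-0.0523 0.0002
0.0008 0.0825
0.0007 -0.0824
```

Call:
servo_tool:
  deltas:
    - {"tx": 0, "ty": 0, "tz": 0.02, "spin": -2}
    - {"tx": 0, "ty": 0, "tz": 0.05, "spin": -2}
    - {"tx": 0, "ty": 0, "tz": 0.09, "spin": -2}
    - {"tx": 0, "ty": 0, "tz": 0.13, "spin": -2}
    - {"tx": 0, "ty": 0, "tz": 0.13, "spin": -2}

```text
t: 3.8
ee_pos: [0.4867, -0.0686, 0.1098]
orientation: [-179.5, 0.5, 28.2]
contact_force: [-1.0, 0.8, -0.8]
width: -0.003
```

```bash
cat > st.py <<'E'
from station import *
from h import *
def st():
    s=observe();print({k:np.round(s[k],4) for k in("t","ee_pos","orientation","contact_force")})
    y=np.radians(s["orientation"][2]);ex=np.array([np.cos(y),np.sin(y)]);ey=np.array([np.sin(y),-np.cos(y)])
    p=np.load("pose.npy");a=p[2]
    for n,q in dict(front=(-.052,0),back=(.052,0),left=(0,.082),right=(0,-.082)).items():
        w=p[:2]+[q[0]*np.cos(a)-q[1]*np.sin(a),q[0]*np.sin(a)+q[1]*np.cos(a)]-s["ee_pos"][:2]
        print(n,"tx %.4f ty %.4f"%(w@ex,w@ey),"tz to flush %.4f"%(s["ee_pos"][2]-.059))
    return s
E
python3 -c "from st import *;st()"
```

```text
{'t': np.float64(3.8), 'ee_pos': array([ 0.4867, -0.0686,  0.1098]), 'orientation': array([-179.4532,    0.5454,   28.2317]), 'contact_force': array([-0.9743,  0.7517, -0.7809])}
front tx -0.0004 ty 0.0148 tz to flush 0.0508
back tx 0.1036 ty 0.0142 tz to flush 0.0508
left tx 0.0511 ty -0.0675 tz to flush 0.0508
right tx 0.0520 ty 0.0965 tz to flush 0.0508
```

Call:
servo_tool:
  deltas:
    - {"tx": 0, "ty": 0.007, "tz": 0, "spin": 0}
    - {"tx": 0, "ty": 0.015, "tz": 0, "spin": 0}
    - {"tx": 0, "ty": 0.015, "tz": 0, "spin": 0}
    - {"tx": 0, "ty": 0.015, "tz": 0, "spin": 0}
    - {"tx": 0, "ty": 0.015, "tz": 0, "spin": 0}

```text
t: 4.3
ee_pos: [0.5003, -0.0824, 0.1164]
orientation: [179.9, -0.1, 28.4]
contact_force: [-0.0, 0.1, 0.3]
width: 0.001
```

```bash
python3 -c "from st import *;st()"
```

```text
{'t': np.float64(4.3), 'ee_pos': array([ 0.5003, -0.0824,  0.1164]), 'orientation': array([ 1.79920e+02, -8.29000e-02,  2.83642e+01]), 'contact_force': array([-0.0449,  0.1311,  0.2887])}
front tx -0.0059 ty -0.0038 tz to flush 0.0574
back tx 0.0981 ty -0.0041 tz to flush 0.0574
left tx 0.0458 ty -0.0859 tz to flush 0.0574
right tx 0.0464 ty 0.0781 tz to flush 0.0574
```

Call:
servo_tool:
  deltas:
    - {"tx": -0.003, "ty": -0.002, "tz": 0.015, "spin": 0}
    - {"tx": -0.006, "ty": -0.004, "tz": 0.03, "spin": 0}
    - {"tx": -0.006, "ty": -0.004, "tz": 0.042, "spin": 0}
    - {"tx": -0.006, "ty": -0.004, "tz": 0.042, "spin": 0}
    - {"tx": -0.006, "ty": -0.004, "tz": 0.042, "spin": 0}

```text
t: 4.8
ee_pos: [0.4926, -0.0814, 0.0734]
orientation: [-180.0, 0.0, 28.4]
contact_force: [0.0, 0.2, 1.3]
width: 0.002
```

```bash
python3 -c "
from st import *;st()
f=grab_frame('wrist');cv2.imwrite('pics/w4.png',f['img'][:,:,::-1])"
```

```text
{'t': np.float64(4.8), 'ee_pos': array([ 0.4926, -0.0814,  0.0734]), 'orientation': array([-1.799976e+02,  8.000000e-04,  2.838310e+01]), 'contact_force': array([0.0095, 0.2244, 1.2741])}
front tx 0.0004 ty 0.0007 tz to flush 0.0144
back tx 0.1044 ty 0.0004 tz to flush 0.0144
left tx 0.0521 ty -0.0814 tz to flush 0.0144
right tx 0.0526 ty 0.0826 tz to flush 0.0144
```

View pics/w4.png

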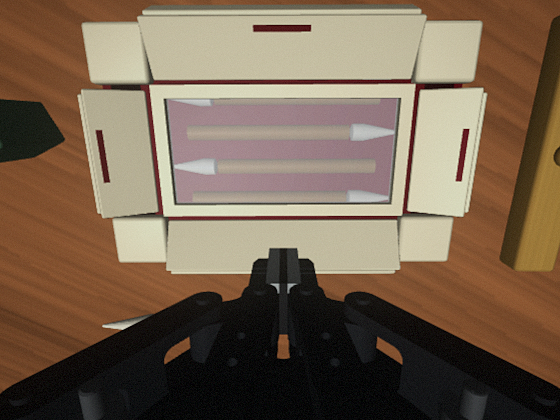

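The fingertips (283,255) stand over the middle of the front section, aligned with the box. Next is a gentle press.

Call:
servo_tool:
  deltas:
    - {"tx": 0, "ty": 0, "tz": 0.003, "spin": 0}
    - {"tx": 0, "ty": 0, "tz": 0.006, "spin": 0}
    - {"tx": 0, "ty": 0, "tz": 0.008, "spin": 0}
    - {"tx": 0, "ty": 0, "tz": 0.01, "spin": 0}
    - {"tx": 0, "ty": 0, "tz": 0.011, "spin": 0}

```text
t: 5.35
ee_pos: [0.4923, -0.0812, 0.0618]
orientation: [-180.0, -0.0, 28.4]
contact_force: [0.3, 0.8, 0.5]
width: -0.002
```

Call:
servo_tool:
  deltas:
    - {"tx": 0, "ty": 0, "tz": 0, "spin": 0}
    - {"tx": 0, "ty": 0, "tz": 0.001, "spin": 0}
    - {"tx": 0, "ty": 0, "tz": 0.001, "spin": 0}
    - {"tx": 0, "ty": 0, "tz": 0.001, "spin": 0}
    - {"tx": 0, "ty": 0, "tz": 0.001, "spin": 0}

```text
t: 5.85
ee_pos: [0.4925, -0.0815, 0.0613]
orientation: [180.0, -0.0, 28.4]
contact_force: [0.3, 0.4, -0.3]
width: -0.001
```

```bash
python3 -c "
from st import *;st()
f=grab_frame('wrist');cv2.imwrite('pics/w5.png',f['img'][:,:,::-1])"
```

```text
{'t': np.float64(5.85), 'ee_pos': array([ 0.4925, -0.0815,  0.0613]), 'orientation': array([ 1.799961e+02, -5.400000e-03,  2.837210e+01]), 'contact_force': array([ 0.3481,  0.4442, -0.3365])}
front tx 0.0005 ty 0.0007 tz to flush 0.0023
back tx 0.1045 ty 0.0004 tz to flush 0.0023
left tx 0.0523 ty -0.0814 tz to flush 0.0023
right tx 0.0528 ty 0.0826 tz to flush 0.0023
```

View pics/w5.png

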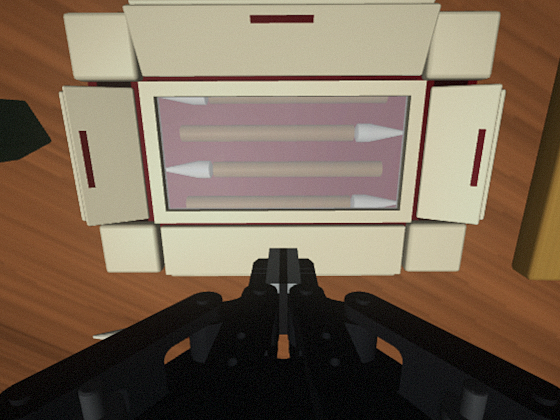

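The front section now lies flush with the corners and the force is near zero, so it has clicked shut. Next is the right section.

Call:
servo_tool:
  deltas:
    - {"tx": 0, "ty": 0, "tz": -0.03, "spin": 0}
    - {"tx": 0.012, "ty": 0.018, "tz": -0.035, "spin": 0}
    - {"tx": 0.032, "ty": 0.05, "tz": -0.035, "spin": 0}
    - {"tx": 0.05, "ty": 0.078, "tz": -0.035, "spin": 0}
    - {"tx": 0.053, "ty": 0.083, "tz": -0.035, "spin": 0}

```text
t: 6.4
ee_pos: [0.5821, -0.1315, 0.0973]
orientation: [179.8, -0.2, 28.3]
contact_force: [0.8, 0.7, -0.3]
width: 0.001
```

Call:
servo_tool:
  deltas:
    - {"tx": 0, "ty": 0, "tz": 0, "spin": 0}
    - {"tx": 0, "ty": 0, "tz": 0, "spin": 0}
    - {"tx": 0, "ty": 0, "tz": 0.01, "spin": 0}
    - {"tx": 0, "ty": 0, "tz": 0.02, "spin": 0}
    - {"tx": 0, "ty": 0, "tz": 0.02, "spin": 0}

```text
t: 6.9
ee_pos: [0.576, -0.1281, 0.0737]
orientation: [-179.8, 0.2, 28.4]
contact_force: [-1.0, -0.8, 0.1]
width: 0.001
```

```bash
python3 -c "
from st import *;st()
f=grab_frame('wrist');cv2.imwrite('pics/w6.png',f['img'][:,:,::-1])"
```

```text
{'t': np.float64(6.9), 'ee_pos': array([ 0.576 , -0.1281,  0.0737]), 'orientation': array([-179.7678,    0.1992,   28.3886]), 'contact_force': array([-0.9761, -0.7883,  0.1305])}
front tx -0.0507 ty -0.0800 tz to flush 0.0147
back tx 0.0533 ty -0.0803 tz to flush 0.0147
left tx 0.0010 ty -0.1622 tz to flush 0.0147
right tx 0.0015 ty 0.0018 tz to flush 0.0147
```

View pics/w6.png

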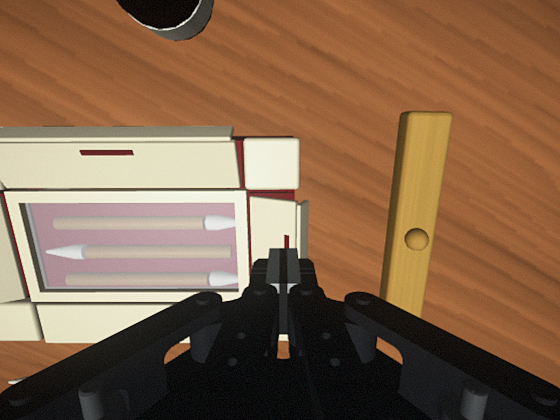

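The fingertips (285,255) are over the right section, on its red line (287,240). Now the press.

Call:
servo_tool:
  deltas:
    - {"tx": 0, "ty": 0, "tz": 0.003, "spin": 0}
    - {"tx": 0, "ty": 0, "tz": 0.006, "spin": 0}
    - {"tx": 0, "ty": 0, "tz": 0.008, "spin": 0}
    - {"tx": 0, "ty": 0, "tz": 0.01, "spin": 0}
    - {"tx": 0, "ty": 0, "tz": 0.011, "spin": 0}

```text
t: 7.45
ee_pos: [0.5793, -0.1299, 0.0658]
orientation: [179.9, -0.1, 28.4]
contact_force: [0.2, -0.5, 1.7]
width: -0.0
```

Call:
servo_tool:
  deltas:
    - {"tx": 0, "ty": 0, "tz": 0, "spin": 0}
    - {"tx": 0, "ty": 0, "tz": 0.001, "spin": 0}
    - {"tx": 0, "ty": 0, "tz": 0.001, "spin": 0}
    - {"tx": 0, "ty": 0, "tz": 0.001, "spin": 0}
    - {"tx": 0, "ty": 0, "tz": 0.001, "spin": 0}

```text
t: 7.95
ee_pos: [0.5783, -0.1291, 0.064]
orientation: [-180.0, 0.0, 28.4]
contact_force: [0.5, 1.1, 0.3]
width: -0.005
```

```bash
python3 -c "
from st import *;st()
f=grab_frame('wrist');cv2.imwrite('pics/w7.png',f['img'][:,:,::-1])"
```

```text
{'t': np.float64(7.95), 'ee_pos': array([ 0.5783, -0.1291,  0.064 ]), 'orientation': array([-1.799676e+02,  1.930000e-02,  2.837470e+01]), 'contact_force': array([0.4554, 1.0646, 0.3079])}
front tx -0.0523 ty -0.0819 tz to flush 0.0050
back tx 0.0517 ty -0.0823 tz to flush 0.0050
left tx -0.0006 ty -0.1641 tz to flush 0.0050
right tx -0.0001 ty -0.0001 tz to flush 0.0050
```

View pics/w7.png

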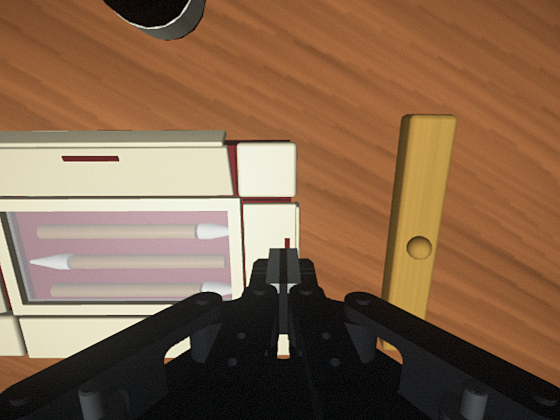

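The right section looks shut, but the tip is still 5 mm above flush. I'll go 3 mm deeper to be sure.

Call:
servo_tool:
  deltas:
    - {"tx": 0, "ty": 0, "tz": 0.001, "spin": 0}
    - {"tx": 0, "ty": 0, "tz": 0.002, "spin": 0}
    - {"tx": 0, "ty": 0, "tz": 0.003, "spin": 0}
    - {"tx": 0, "ty": 0, "tz": 0.003, "spin": 0}
    - {"tx": 0, "ty": 0, "tz": 0.003, "spin": 0}

```text
t: 8.5
ee_pos: [0.5785, -0.1293, 0.0612]
orientation: [-180.0, 0.0, 28.4]
contact_force: [-0.6, 0.4, -0.3]
width: 0.001
```

Call:
servo_tool:
  deltas:
    - {"tx": 0, "ty": 0, "tz": -0.03, "spin": 0}
    - {"tx": 0.012, "ty": -0.018, "tz": -0.038, "spin": 0}
    - {"tx": 0.032, "ty": -0.05, "tz": -0.038, "spin": 0}
    - {"tx": 0.049, "ty": -0.077, "tz": -0.038, "spin": 0}
    - {"tx": 0.052, "ty": -0.082, "tz": -0.038, "spin": 0}

```text
t: 9.0
ee_pos: [0.5852, -0.0293, 0.0995]
orientation: [-179.9, -0.0, 28.6]
contact_force: [-0.5, -1.3, 0.7]
width: 0.005
```

Call:
servo_tool:
  deltas:
    - {"tx": 0, "ty": 0, "tz": 0, "spin": 0}
    - {"tx": 0, "ty": 0, "tz": 0, "spin": 0}
    - {"tx": 0, "ty": 0, "tz": 0.01, "spin": 0}
    - {"tx": 0, "ty": 0, "tz": 0.02, "spin": 0}
    - {"tx": 0, "ty": 0, "tz": 0.02, "spin": 0}

```text
t: 9.5
ee_pos: [0.5833, -0.0329, 0.0766]
orientation: [-179.8, 0.2, 28.3]
contact_force: [-0.7, 0.0, 0.1]
width: 0.001
```

```bash
python3 -c "
from st import *;st()
f=grab_frame('wrist');cv2.imwrite('pics/w8.png',f['img'][:,:,::-1])"
```

```text
{'t': np.float64(9.5), 'ee_pos': array([ 0.5833, -0.0329,  0.0766]), 'orientation': array([-179.8234,    0.2196,   28.2933]), 'contact_force': array([-0.6858,  0.0123,  0.0622])}
front tx -0.1024 ty 0.0004 tz to flush 0.0176
back tx 0.0016 ty -0.0001 tz to flush 0.0176
left tx -0.0508 ty -0.0818 tz to flush 0.0176
right tx -0.0500 ty 0.0822 tz to flush 0.0176
```

View pics/w8.png

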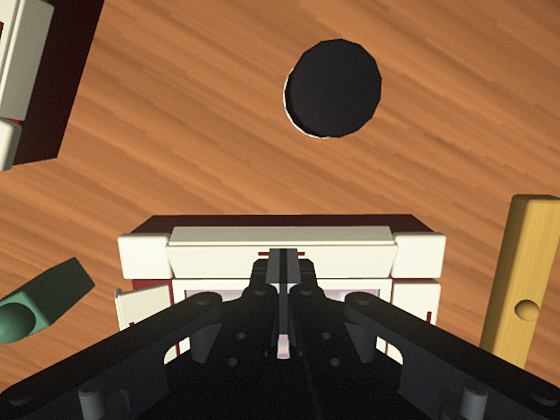

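The right section is flush (415,297). The tips are at the back section's red line (282,253), so I'll press it.

Call:
servo_tool:
  deltas:
    - {"tx": 0, "ty": 0, "tz": 0.005, "spin": 0}
    - {"tx": 0, "ty": 0, "tz": 0.008, "spin": 0}
    - {"tx": 0, "ty": 0, "tz": 0.01, "spin": 0}
    - {"tx": 0, "ty": 0, "tz": 0.012, "spin": 0}
    - {"tx": 0, "ty": 0, "tz": 0.013, "spin": 0}

```text
t: 10.05
ee_pos: [0.5864, -0.0321, 0.067]
orientation: [179.9, -0.1, 28.4]
contact_force: [1.0, 1.6, 2.6]
width: -0.0
```

Call:
servo_tool:
  deltas:
    - {"tx": 0, "ty": 0, "tz": 0.001, "spin": 0}
    - {"tx": 0, "ty": 0, "tz": 0.002, "spin": 0}
    - {"tx": 0, "ty": 0, "tz": 0.002, "spin": 0}
    - {"tx": 0, "ty": 0, "tz": 0.002, "spin": 0}
    - {"tx": 0, "ty": 0, "tz": 0.002, "spin": 0}

```text
t: 10.55
ee_pos: [0.5848, -0.0325, 0.0638]
orientation: [-180.0, 0.1, 28.4]
contact_force: [0.6, -0.1, 0.7]
width: -0.0
```

```bash
python3 -c "
from st import *;st()
f=grab_frame('wrist');cv2.imwrite('pics/w9.png',f['img'][:,:,::-1])"
```

```text
{'t': np.float64(10.55), 'ee_pos': array([ 0.5848, -0.0325,  0.0638]), 'orientation': array([-1.799673e+02,  5.790000e-02,  2.836510e+01]), 'contact_force': array([ 0.6127, -0.0693,  0.7468])}
front tx -0.1039 ty -0.0001 tz to flush 0.0048
back tx 0.0001 ty -0.0004 tz to flush 0.0048
left tx -0.0522 ty -0.0822 tz to flush 0.0048
right tx -0.0516 ty 0.0818 tz to flush 0.0048
```

View pics/w9.png

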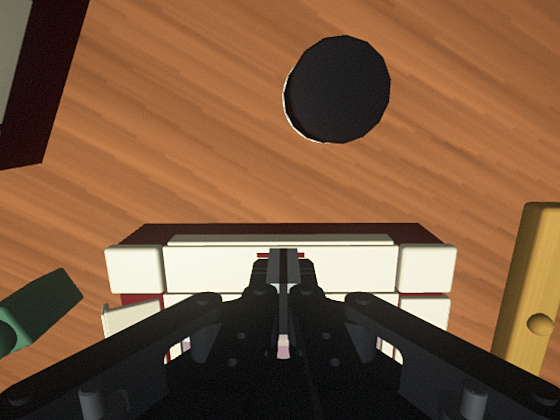

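The back section is close to flush. I'll go 3 mm deeper, then move to the left section.

Call:
servo_tool:
  deltas:
    - {"tx": 0, "ty": 0, "tz": 0.001, "spin": 0}
    - {"tx": 0, "ty": 0, "tz": 0.002, "spin": 0}
    - {"tx": 0, "ty": 0, "tz": 0.003, "spin": 0}
    - {"tx": 0, "ty": 0, "tz": 0.003, "spin": 0}
    - {"tx": 0, "ty": 0, "tz": 0.003, "spin": 0}

```text
t: 11.1
ee_pos: [0.5853, -0.0324, 0.0612]
orientation: [-180.0, 0.0, 28.4]
contact_force: [-0.5, -0.2, 0.2]
width: -0.001
```

Call:
servo_tool:
  deltas:
    - {"tx": 0, "ty": 0, "tz": -0.03, "spin": 0}
    - {"tx": -0.012, "ty": -0.018, "tz": -0.038, "spin": 0}
    - {"tx": -0.032, "ty": -0.05, "tz": -0.038, "spin": 0}
    - {"tx": -0.049, "ty": -0.077, "tz": -0.038, "spin": 0}
    - {"tx": -0.052, "ty": -0.082, "tz": -0.038, "spin": 0}

```text
t: 11.6
ee_pos: [0.4967, 0.0167, 0.0985]
orientation: [-179.8, 0.2, 28.5]
contact_force: [0.1, -0.5, 0.1]
width: 0.0
```

Call:
servo_tool:
  deltas:
    - {"tx": 0, "ty": 0, "tz": 0, "spin": 0}
    - {"tx": 0, "ty": 0, "tz": 0, "spin": 0}
    - {"tx": 0, "ty": 0, "tz": 0.01, "spin": 0}
    - {"tx": 0, "ty": 0, "tz": 0.02, "spin": 0}
    - {"tx": 0, "ty": 0, "tz": 0.02, "spin": 0}

```text
t: 12.1
ee_pos: [0.4993, 0.0149, 0.077]
orientation: [-179.8, 0.2, 28.3]
contact_force: [-0.1, -0.0, -0.4]
width: -0.0
```

```bash
python3 -c "
from st import *;st()
f=grab_frame('wrist');cv2.imwrite('pics/w10.png',f['img'][:,:,::-1])"
```

```text
{'t': np.float64(12.1), 'ee_pos': array([0.4993, 0.0149, 0.077 ]), 'orientation': array([-179.8498,    0.2049,   28.3357]), 'contact_force': array([-0.0811, -0.0389, -0.3894])}
front tx -0.0511 ty 0.0823 tz to flush 0.0180
back tx 0.0529 ty 0.0819 tz to flush 0.0180
left tx 0.0006 ty 0.0001 tz to flush 0.0180
right tx 0.0012 ty 0.1641 tz to flush 0.0180
```

View pics/w10.png

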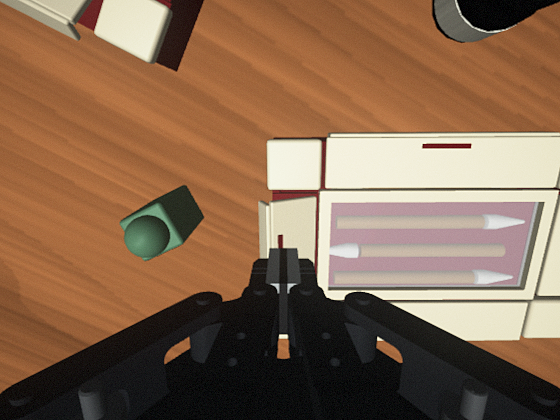

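The back section is flush with its corner. The tips are on the left section's red line (281,242), and the seal (160,225) is well clear. Pressing.

Call:
servo_tool:
  deltas:
    - {"tx": 0, "ty": 0, "tz": 0.005, "spin": 0}
    - {"tx": 0, "ty": 0, "tz": 0.008, "spin": 0}
    - {"tx": 0, "ty": 0, "tz": 0.01, "spin": 0}
    - {"tx": 0, "ty": 0, "tz": 0.012, "spin": 0}
    - {"tx": 0, "ty": 0, "tz": 0.013, "spin": 0}

```text
t: 12.65
ee_pos: [0.5008, 0.0152, 0.0665]
orientation: [180.0, -0.0, 28.4]
contact_force: [-0.7, 0.5, 1.9]
width: 0.003
```

Call:
servo_tool:
  deltas:
    - {"tx": 0, "ty": 0, "tz": 0.001, "spin": 0}
    - {"tx": 0, "ty": 0, "tz": 0.002, "spin": 0}
    - {"tx": 0, "ty": 0, "tz": 0.002, "spin": 0}
    - {"tx": 0, "ty": 0, "tz": 0.002, "spin": 0}
    - {"tx": 0, "ty": 0, "tz": 0.002, "spin": 0}

```text
t: 13.15
ee_pos: [0.5005, 0.0149, 0.0641]
orientation: [-180.0, 0.0, 28.4]
contact_force: [-0.3, 0.4, -0.3]
width: 0.0
```

Call:
servo_tool:
  deltas:
    - {"tx": 0, "ty": 0, "tz": 0.001, "spin": 0}
    - {"tx": 0, "ty": 0, "tz": 0.002, "spin": 0}
    - {"tx": 0, "ty": 0, "tz": 0.003, "spin": 0}
    - {"tx": 0, "ty": 0, "tz": 0.003, "spin": 0}
    - {"tx": 0, "ty": 0, "tz": 0.003, "spin": 0}

```text
t: 13.65
ee_pos: [0.5006, 0.015, 0.0612]
orientation: [-180.0, 0.0, 28.4]
contact_force: [0.1, -0.6, 0.1]
width: 0.0
```

Call:
servo_tool:
  deltas:
    - {"tx": 0, "ty": 0, "tz": -0.02, "spin": 0}
    - {"tx": 0, "ty": 0, "tz": -0.05, "spin": 0}
    - {"tx": -0.01, "ty": 0.02, "tz": -0.09, "spin": 0}
    - {"tx": -0.02, "ty": 0.04, "tz": -0.13, "spin": 0}
    - {"tx": -0.03, "ty": 0.06, "tz": -0.16, "spin": 0}

```text
t: 14.15
ee_pos: [0.5035, -0.0528, 0.2242]
orientation: [179.9, -0.1, 28.4]
contact_force: [1.4, -0.6, -0.5]
width: -0.004
```

Call:
servo_tool:
  deltas:
    - {"tx": -0.01, "ty": 0.01, "tz": -0.01, "spin": 0}
    - {"tx": -0.02, "ty": 0.02, "tz": -0.02, "spin": 0}
    - {"tx": -0.02, "ty": 0.02, "tz": -0.02, "spin": 0}
    - {"tx": -0.02, "ty": 0.02, "tz": -0.02, "spin": 0}
    - {"tx": -0.02, "ty": 0.02, "tz": -0.02, "spin": 0}

```text
t: 14.65
ee_pos: [0.4935, -0.0782, 0.2393]
orientation: [-179.8, 0.1, 28.4]
contact_force: [-0.1, 0.5, -0.8]
width: -0.0
```

```bash
python3 -c "
from st import *;st()
f=grab_frame('wrist');cv2.imwrite('pics/w11.png',f['img'][:,:,::-1]);cv2.imwrite('pics/w12.png',cv2.resize(f['img'][40:240,170:430,::-1],None,fx=2.9,fy=2.9,interpolation=cv2.INTER_CUBIC))
g=grab_frame('scene');cv2.imwrite('pics/s2.png',cv2.resize(g['img'][140:310,190:390,::-1],None,fx=3.5,fy=3.5,interpolation=cv2.INTER_CUBIC))"
```

```text
{'t': np.float64(14.65), 'ee_pos': array([ 0.4935, -0.0782,  0.2393]), 'orientation': array([-1.798135e+02,  1.358000e-01,  2.840260e+01]), 'contact_force': array([-0.0895,  0.4916, -0.8125])}
front tx -0.0019 ty 0.0032 tz to flush 0.1803
back tx 0.1021 ty 0.0029 tz to flush 0.1803
left tx 0.0499 ty -0.0790 tz to flush 0.1803
right tx 0.0503 ty 0.0850 tz to flush 0.1803
```

View pics/w12.png

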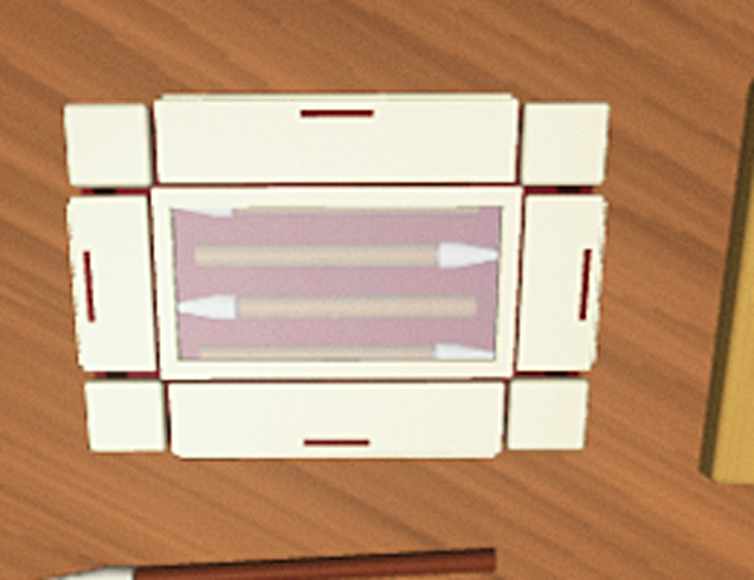

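View pics/s2.png

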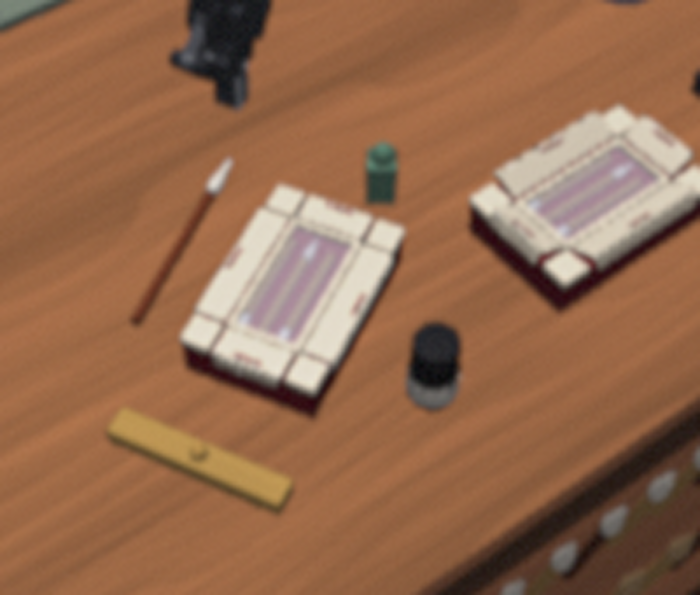

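All four sections are flush with the corners and evenly shaded in both the wrist and scene views. The hand is clear (tips about 0.22 m up), and the box and bystanders have not visibly moved. I'm handing it in.

```bash
python3 -c "
from station import *
print(hand_in())"
```

```text
the job is handed in; nothing more can be done
None
```

I pressed all four rim sections of the nearest box shut and handed the job in at about 14.7 s of the 48 s. I pressed with closed fingertips at the press points in the order front, right, back, left, then raised the hand to about 0.22 m above the counter.

**Sections:** the last wrist and scene pictures show all four flush with the fixed corners and evenly shaded. The force read about zero at the bottom of each press, with the tips about 2 mm above flush. The snaps must therefore have pulled themselves shut; I had no joint reading to confirm it.

**Force and position:** force readings at the end of each move stayed under about 3 N; peaks in between were not recorded. The fingertips stayed off the window. By eye, the box, seal, jar, bar and brush had not moved; I did not re-measure their positions.

**Checks that disagreed:**
- The box outline fit was off by up to about 3 pixels, roughly a 2% scale error. It was symmetric about the centre, so the press points were not shifted.
- After the first downward pass, the right, back and left sections were still about 5 mm above flush by the tip height. I pressed each 3 mm deeper to be sure.

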